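# Tip the leg blank down against the bench-hook stop

## Robot

A 6-joint arm with a two-finger parallel gripper is mounted at the origin on the work surface. World frame = base frame: x ahead of the robot, y to its left, z up, the work surface at z = 0. Lengths are in mm, angles in degrees, forces in N, time in s.
With the tool pointing down it reaches from about 425 to 1125 mm from the base axis. Payload 14.9 kg.
Tool frame: the origin (TCP) lies at the very end of the fingers, on their centre line; the grasp point (between the pads) lies 19 mm behind it (robot.pinch_z is the distance from the TCP to the grasp point, in mm); z points along the fingers, y is the direction in which the jaws open and shut (so a half turn about z gives the same grasp; the last joint's range is limited). The gripper opens to 91 mm and grips with 3 to 60 N. Pads are 32 mm wide; open, the fingers measure 118 mm over their backs; the gripper's body (76 mm by 178 mm) begins 60 mm behind the grasp point.
Start: joints at [66.561, 21.709, 99.362, -0, 58.929, -1.908], TCP at [256.92, 651.161, 213.932] pointing down, gripper open.
Joint ranges: [-158.91, 158.91], [-42.39, 125.64], [0.06, 152.35], [-60.88, 240.88], [17.5, 164.5], [-176.32, 176.32]. Speed limits (degrees/s): [108.29, 108.29, 136.94, 180, 180, 180].

## Interface

Orientations are given as [roll, pitch, yaw] about the fixed x, y, z axes, in that order (R = Rz(yaw) Ry(pitch) Rx(roll)).
In Python, from station import robot, imaging gives the robot as it stands.
- The arm moves only by the shell command python3 -m handwheel 'ROWS' [OPENING] [FORCE]. ROWS is JSON, a list that holds one entry, the list of rows, each a list of 6 numbers: the shift along the tool's x, y, z normalised to -1 to 1, where 1 is 200 mm, then the turn, a rotation vector about the tool's x, y, z normalised to -1 to 1, where 1 is 0.5 rad. In form: [[[dx, dy, dz, rx, ry, rz], ...]]. A call has exactly 10 rows; each row is the pose to reach, as a shift and turn from the pose measured when the call began, along the tool's axes at that moment; what a row does not reach only later rows make up. A row lasts 1/8 s, in which the tool goes at most 62.5 mm and 10.7 degrees, less where a joint would pass 70% of its speed; a pose out of reach is approached as far as the arm can. A call with a number of a shift or a turn outside -1 to 1 is refused whole. A call with a gripper value outside its range is refused whole. OPENING is the opening, from 0 (shut) to 1 (fully open), set as the call begins (- or left out, the last holds). The fingers move at their own pace and stop on an object; FORCE is the grip in N (left out, the last holds). Time passes only in rows, so rows that repeat a pose let the fingers close, or fill a call up. It gives the time, the measured TCP pose, the force and the opening at its end, in the units of the state.
- robot.get_obs(): the state, without advancing time (a new reading comes with each control period).
- imaging.camera(name): name is "scene" or "top" or "wrist"; returns the picture (480x640x3 uint8, red, green, blue); there is no depth.
- imaging.get_calibration(name): a dict with "fx", "fy", "cx", "cy" (pixels), "camera_from_world" (4x4, takes a point from world to camera coordinates). Camera axes: x right, y up, looking along -z (the intrinsics and any distortion apply to the point x, -y, -z); pixel columns grow to the right and rows downward; lengths in mm; the calibration is good to about 2 mm. A picture is of the moment at which its call begins: read the wrist's pose just before it. get_calibration takes no time and is no camera call; for the wrist camera it gives the pose at the moment of the call.
- robot.close_job(): hands the job in, once; it reports no verdict.
The state is a dict: "time_s": time; "q": joint angles; "qd": joint speeds; "joint_torque": joint torques, N m; "ee_pos": TCP position; "tool_rot": TCP orientation; "ft_force": force on the tool from outside, world axes, zero at the start; "torque": the same for the moment, N m; "opening": finger opening in mm.
Only numpy, scipy, OpenCV 4.12 (cv2) and the standard library are available. Lean on these libraries where they do the work, as an engineer would, in place of code of your own. Each camera call takes 0.05 s, during which the arm holds its last target.

## Task

The tall dark leg blank stands on end on the bench hook: tip it over onto its broad side, away from the blue stop, guiding it with the fingers all the way so that it comes down gently and never drops. Then push it along by its free end until its foot end sits square against the blue stop, and take the hand away. Only push and steady it: never squeeze it or lift it off the bench hook, and leave the other things where they are.

Things in the scene. Friction and masses are not known exactly. Their poses are not given: they have to be found in the camera images.
- leg: dark wooden bar, 60 (own x) x 34 (own y) x 230 (own z) mm, yellow band near its top end, black mortise marks on the broad faces, 0.25 to 0.45 kg. Origin: centre of the foot end face; own z from foot to top. It stands loose, 5 to 15 mm from the stop, own y towards the stop. It is to fall towards its own -y: own y then points up and own z away from the stop.
- leg_middle (a point): middle of the leg blank, 115 mm from its foot end on its axis
- leg_top (a point): centre of the leg blank's top end face
- bench_hook: fixed pale wooden block, 140 (own x) x 225 (own y) mm, flat top 45 above the table, with a blue stop bar 140 x 30, 35 tall, across its +y end. Origin on the table under the middle of the clear top, which runs from own y = -97.5 (open end) to +97.5 (stop face). The laid blank's top end sticks out past the open end over free space, where a finger can support it from below.
- stop_face (a point): lower middle of the blue stop's working face, on the level of the bench hook's top (45 mm above the table); axes as the bench hook's: own y points into the stop, away from the clear top
- glue: white plastic glue bottle with orange cap, 54 dia x 150 tall, standing; origin under its centre; leave it alone
- spray: aluminium spray can with blue band and white cap, 58 dia x 170 tall, standing; origin under its centre; leave it alone
- screws: amber glass screw jar with black lid, 66 dia x 75 tall, standing; origin under its centre; leave it alone
- offcut: loose block of mid-brown wood lying on the table, 90 x 45 x 45; origin under its centre; leave it alone
- mallet: hammer lying on the table, about 230 long; leave it alone
- push_block: yellow plastic push block with a bow handle on top, 170 x 75, 80 tall; origin under its centre; leave it alone
- driver: green-handled screwdriver lying on the table; leave it alone
Not all that is in view belongs to the job. Of the things that look like the leg, the smallest one is meant.

How it is judged (in metres and radians):
At the end, for the whole second after the job is handed in: The blank lies flat on a broad side on the bench hook (within 0.1 rad), its foot end within 6 mm of the stop face and square to it within 0.1 rad, its axis no more than 60 mm off the stop's middle, its top end away from the stop, at rest (y of leg in the frame of stop_face between -0.006 and 0.004 m and x of leg in the frame of stop_face between -0.06 and 0.06 m and y of leg_top in the frame of stop_face below -0.2 m and angle between the z axis of leg and the y axis of bench_hook, either way round below 0.1 rad and angle between leg's own y axis and vertical below 0.1 rad and height (world z) of leg between 0.056 and 0.068 m and linear speed of leg below 0.01 m/s); the robot touches nothing.
It fails at once if the blank drops or swings faster than 3 rad/s (let fall instead of guided down) (angular speed of leg above 3 rad/s).
It fails at once if the blank is lifted: its foot end more than about 15 mm up, or its middle 12 mm higher than tipping brings it (height (world z) of leg above 0.08 m or height (world z) of leg_middle above 0.174 m).
It fails at once if the fingers squeeze the blank (more than 20 N) while it is being tipped (contact force between the fingers and leg above 20 N and angle between leg's own z axis and vertical below 1.2 rad).
It fails at once if another thing is shifted by more than 30 mm or knocked over (distance of any of glue, spray, screws, offcut, mallet, push_block, driver from where it was at the start of the episode above 0.03 m or angle between any of glue, spray, screws's own z axis and vertical above 0.5 rad).
It also fails if it takes over 61 s, if anything falls off the work surface, if the arm or the gripper's body presses on something with over 40 N, if the wrist force passes 120 N, or if a joint passes its speed limit or range.

## Working session

There is one attempt and no reset: what is moved stays moved. The work goes in short steps, Python scripts to look and compute and a shell command to move; the robot and the scene stay as the last step left them, time stands still between calls to the robot, and variables do not carry over. Pictures are saved under pics/ and viewed, and the job is handed in when it is done.

```bash
mkdir -p pics; ls; python3 - <<'E'
from station import robot, imaging
import cv2,json
for n in ["scene","top"]:
    im=imaging.camera(n); cv2.imwrite(f"pics/{n}0.png",im[:,:,::-1])
    c=imaging.get_calibration(n); print(n,c)
print(robot.get_obs())
E
```

```text
pics
scene {'fx': 547.243837358066, 'fy': 547.243837358066, 'cx': 326.20029341184716, 'cy': 235.9342529750527, 'camera_from_world': array([[ 7.60646496e-01,  6.48923972e-01, -1.77365805e-02,
        -3.81858807e+02],
       [-4.84558630e-01,  5.85740861e-01,  6.49700375e-01,
         1.52899241e+02],
       [ 4.31995188e-01, -4.85597901e-01,  7.59983444e-01,
        -1.87403763e+03],
       [ 0.00000000e+00,  0.00000000e+00,  0.00000000e+00,
         1.00000000e+00]])}
top {'fx': 481.1818893741388, 'fy': 481.1818893741388, 'cx': 317.8822251015644, 'cy': 240.65136684932642, 'camera_from_world': array([[ 1.57907565e-02, -9.99852456e-01, -6.76152450e-03,
        -1.52508087e+01],
       [ 9.94376328e-01,  1.49953070e-02,  1.04837298e-01,
        -5.33168705e+02],
       [-1.04720439e-01, -8.37896016e-03,  9.94466401e-01,
        -1.44644472e+03],
       [ 0.00000000e+00,  0.00000000e+00,  0.00000000e+00,
         1.00000000e+00]])}
{'time_s': 0.1, 'q': array([ 6.65625244e+01,  2.17374636e+01,  9.93918546e+01,  1.84923109e-04,
        5.89290196e+01, -1.90656728e+00]), 'qd': array([-0.07024723, -0.12666926, -0.06706837,  0.04776395, -0.03131128,
        0.0615863 ]), 'joint_torque': array([ 1.86446268e-03, -7.65041327e+01, -4.35292804e+01,  6.52461173e-02,
        3.98164813e-02,  1.29961228e-05]), 'ee_pos': array([256.74896458, 650.83040863, 213.33354021]), 'tool_rot': array([-1.79941700e+02, -2.09909178e-03,  1.58468995e+02]), 'ft_force': array([ 0.41469041, -0.30390199, -0.71786856]), 'torque': array([0.02282246, 0.05805871, 0.00850589]), 'opening': 90.9403210213042}
```

View pics/scene0.png

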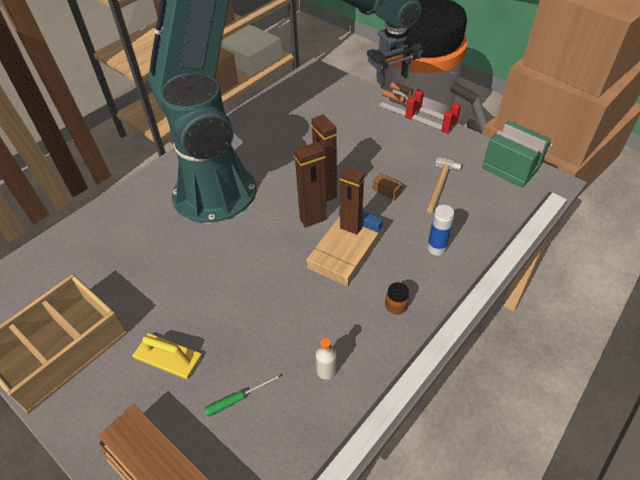

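View pics/top0.png

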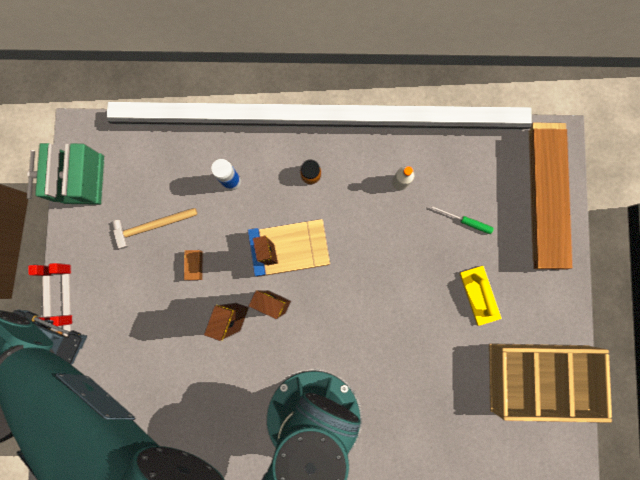

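Candidates for the leg in the scene view: the blank on the bench hook (350,200), a taller one at (311,185) and another at (325,160). In the top view they are at (265,250), (270,303) and (225,318). I'm choosing the one on the hook, which is also the smallest, and will check it in a crop.

```bash
python3 - <<'E'
import cv2,numpy as np
a=cv2.imread('pics/scene0.png')[110:290,270:410]; b=cv2.imread('pics/top0.png')[190:350,180:350]
a=cv2.resize(a,None,fx=3,fy=3,interpolation=cv2.INTER_CUBIC); b=cv2.resize(b,None,fx=4,fy=4,interpolation=cv2.INTER_CUBIC)
cv2.imwrite('pics/cs.png',a); b=b[:600]; cv2.imwrite('pics/ct.png',b)
E
```

```text
(no output)
```

View pics/cs.png

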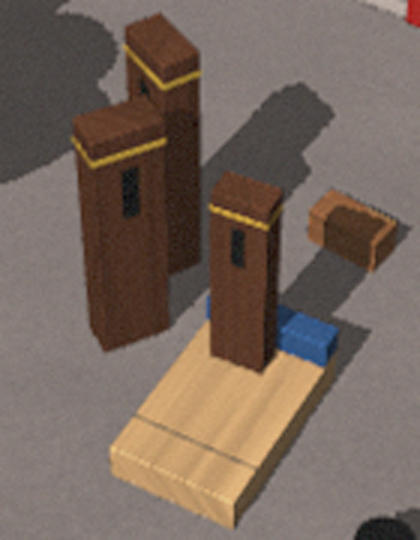

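View pics/ct.png

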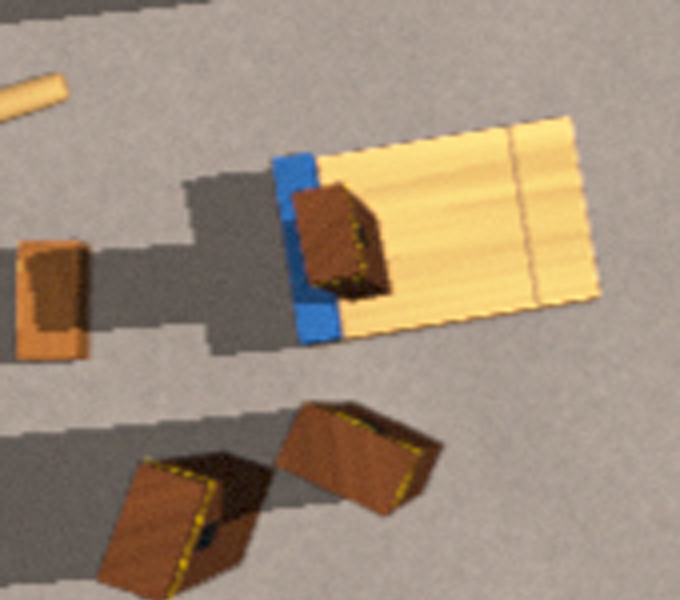

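```bash
cat > h.py <<'E'
import numpy as np
from station import robot, imaging
from scipy.optimize import least_squares
def proj(n,P,c=None):
    c=c or imaging.get_calibration(n); P=np.atleast_2d(P)
    q=(c['camera_from_world']@np.c_[P,np.ones(len(P))].T).T
    return np.c_[c['cx']+c['fx']*q[:,0]/-q[:,2], c['cy']-c['fy']*q[:,1]/-q[:,2]]
def place(p,L):
    L=np.array(L,float); a=p[2]; R=np.array([[np.cos(a),-np.sin(a),0],[np.sin(a),np.cos(a),0],[0,0,1]])
    return L@R.T+[p[0],p[1],0]
E
python3 - <<'E'
from h import *
T=lambda l:np.array(l)/4+[180,190]-.375
S=lambda l:np.array(l)/3+[270,110]-.33
hookT=[[-70,-97.5,45],[70,-97.5,45],[-70,97.5,80],[70,97.5,80],[-70,127.5,80],[70,127.5,80]]
# top image: up = +x world, left=+y world; stop at left=> hook +y ~ world +y ; hook +x ~ world +x (up)
pT=T([(601,296),(571,117),(341,338),(314,154),(298,343),(273,157)])
hookS=[[-70,-97.5,45],[70,-97.5,45],[70,-97.5,0],[-70,-97.5,0],[70,97.5,80]]
pS=S([(111,452),(237,499),(236,527),(111,475),(331,338)])
def f(p): return np.r_[(proj('top',place(p,hookT))-pT).ravel(),(proj('scene',place(p,hookS))-pS).ravel()]
r=least_squares(f,[550,0,0.1]); print('hook',r.x,np.degrees(r.x[2]),np.round(f(r.x).reshape(-1,2),1).tolist())
h=r.x
# leg frame yaw ~ hook
legT=[[30,17,275],[-30,17,275],[30,-17,45],[-30,-17,45]]
qT=T([(342,184),(308,285),(378,215),(388,294)]); 
legT=[[30,17,275],[30,-17,45],[-30,-17,45],[-30,17,275]]
qT=T([(293,191),(378,215),(388,294),(306,283)])
legS=[[-30,-17,275],[-30,17,275],[30,17,275],[30,-17,275],[-30,-17,45],[30,-17,45],[30,17,45]]
qS=S([(211,203),(226,172),(284,185),(271,222),(211,358),(262,371),(277,350)])
def g(p): return np.r_[(proj('top',place(p,legT))-qT).ravel(),(proj('scene',place(p,legS))-qS).ravel()]
r=least_squares(g,[h[0],h[1]+60,h[2]],loss='soft_l1'); print('leg',r.x,np.degrees(r.x[2]),np.round(g(r.x).reshape(-1,2),1).tolist())
l=r.x;c,s=np.cos(h[2]),np.sin(h[2]);d=l[:2]-h[:2];print('leg in hook',c*d[0]+s*d[1],-s*d[0]+c*d[1])
E
```

```text
hook [5.13492034e+02 6.52706026e+01 1.90286274e-01] 10.902600395875334 [[-0.2, -0.2], [-0.8, -0.8], [-0.4, 0.1], [-1.3, -0.4], [0.3, 0.7], [-1.0, 0.6], [-0.3, -1.4], [-0.5, 1.4], [-0.4, 1.1], [0.4, 0.1], [-1.3, 2.4]]
leg [4.87965991e+02 1.35522692e+02 2.42040899e-01] 13.867921966348456 [[-0.9, 0.1], [-0.3, 0.0], [1.4, -0.4], [0.8, -0.0], [-0.1, -3.6], [0.1, -0.8], [0.3, 1.2], [-0.4, -3.5], [-0.2, -0.6], [0.4, 1.4], [-0.0, 0.9]]
leg in hook -11.777820111343038 73.8120446431571
```

Crop check: the blank on the hook has the yellow band and mortise mark, stands by the blue stop and is clearly the smallest of the three, so it is the leg. Next I'll place the lookalikes for clearance.

```bash
cat >> h.py <<'E'
def ray(n,uv,z,c=None):
    c=c or imaging.get_calibration(n); M=np.linalg.inv(c['camera_from_world'])
    d=M[:3,:3]@np.array([(uv[0]-c['cx'])/c['fx'],-(uv[1]-c['cy'])/c['fy'],-1]); o=M[:3,3]
    return o+d*(z-o[2])/d[2]
from scipy.spatial.transform import Rotation as Rn
H=np.array([513.5,65.3,np.radians(10.9)])
E
python3 - <<'E'
from h import *
S=lambda a,b:(a/3+269.7,b/3+109.7)
for p in [(105,350),(168,330),(200,265)]: print('base',np.round(ray('scene',S(*p),0)))
T=lambda a,b:(a/4+179.6,b/4+189.6)
for z in (250,300):
  for p in [(305,403),(418,450),(386,516),(277,465),(145,460),(215,480),(165,598)]: print(z,np.round(ray('top',T(*p),z)[:2]),end=' ')
  for p in [(75,143),(90,160),(162,140),(125,40),(200,72)]: print('S',np.round(ray('scene',S(*p),z)[:2]),end=' ')
  print()
E
```

```text
base [345.  77.   0.]
base [379. 142.   0.]
base [342. 240.   0.]
250 [379. 149.] 250 [350.  75.] 250 [308.  95.] 250 [339. 166.] 250 [341. 250.] 250 [329. 205.] 250 [254. 234.] S [299. 102.] S [327.  93.] S [362. 160.] S [230. 254.] S [324. 263.] 
300 [379. 142.] 300 [351.  72.] 300 [311.  90.] 300 [341. 158.] 300 [342. 240.] 300 [331. 196.] 300 [259. 224.] S [340.  62.] S [367.  54.] S [400. 117.] S [275. 207.] S [364. 216.]
```

```bash
python3 -m handwheel '[[[-0.1,-0.1,-0.2,0,0,0],[-0.2,-0.2,-0.4,0,0,0],[-0.3,-0.3,-0.6,0,0,0],[-0.4,-0.4,-0.8,0,0,0],[-0.5,-0.5,-1,0,0,0],[-0.6,-0.6,-1,0,0,0],[-0.7,-0.7,-1,0,0,0],[-0.8,-0.8,-1,0,0,0],[-0.9,-0.9,-1,0,0,0],[-1,-1,-1,0,0,0]]]' 1 5
```

```text
time_s: 1.35
ee_pos: [369.6, 390.6, 413.3]
tool_rot: [-179.9, -0.0, 158.5]
ft_force: [0.1, 0.4, 0.4]
opening: 91.0
```

```bash
cat >> h.py <<'E'
def tool(): 
    o=robot.get_obs(); return o, Rn.from_euler('xyz',o['tool_rot'],degrees=True), o['ee_pos']
def rel(Pt,Rt):
    o,R,p=tool(); s=R.inv().apply(np.array(Pt)-p)/200; r=(R.inv()*Rt).as_rotvec()/.5
    print('t',round(o['time_s'],2),'pos',np.round(p,1),'rpy',np.round(o['tool_rot'],1),'q',np.round(o['q']),'ft',np.round(o['ft_force'],1),'open',round(o['opening'],1))
    print('row',np.round(s,3),np.round(r,3)); return s,r
# hook-yz pose: hook-plane coords (x,y in hook frame), tilt psi(deg) from vertical, yaw
def hp(hx,hy,z,psi,yaw=13.9):
    c,s=np.cos(H[2]),np.sin(H[2]); P=[H[0]+c*hx-s*hy,H[1]+s*hx+c*hy,z]
    # vertical: tool y=+leg y, z down; tilt: z toward +leg y  (rotation about leg x by +psi)
    R=Rn.from_euler('xyz',[180,0,180+yaw],degrees=True)
    ax=np.array([np.cos(np.radians(yaw)),np.sin(np.radians(yaw)),0])
    return P, Rn.from_rotvec(ax*np.radians(psi))*R
E
python3 - <<'E'
from h import *
P,R=hp(-11.8,73.8,420,0); print(P); rel(P,R)
print(hp(0,0,0,60)[1].as_matrix()[:,2])
E
```

```text
[np.float64(487.95764349752795), np.float64(135.53722676971682), 420]
t 1.35 pos [369.6 390.6 413.3] rpy [-179.9   -0.   158.5] q [ 44.  -4. 108.  -0.  76. -24.] ft [0.1 0.4 0.4] open 91.0
row [-1.018 -0.969 -0.032] [-3.000e-03 -1.000e-03 -1.237e+00]
[-0.20804359  0.84066513 -0.5       ]
```

```bash
python3 -m handwheel '[[[-0.1,-0.1,0,0,0,-0.1],[-0.2,-0.2,0,0,0,-0.2],[-0.35,-0.35,0,0,0,-0.35],[-0.5,-0.5,0,0,0,-0.5],[-0.65,-0.65,0,0,0,-0.65],[-0.8,-0.8,0,0,0,-0.8],[-0.9,-0.9,0,0,0,-0.9],[-1,-0.97,-0.03,0,0,-1],[-1,-0.97,-0.03,0,0,-1],[-1,-0.97,-0.03,0,0,-1]]]' 1 5; python3 - <<'E'
from h import *
import cv2
P,R=hp(-11.8,73.8,350,0); rel(P,R)
for n in("wrist","scene"): cv2.imwrite(f'pics/{n}1.png',imaging.camera(n)[:,:,::-1])
E
```

```text
time_s: 2.6
ee_pos: [484.1, 137.1, 419.2]
tool_rot: [-179.9, -0.1, -172.9]
ft_force: [-0.2, 0.8, -0.2]
opening: 91.3
t 2.6 pos [484.1 137.1 419.2] rpy [-1.799e+02 -1.000e-01 -1.729e+02] q [ 13.  -8. 111.  -0.  77. -84.] ft [-0.2  0.8 -0.2] open 91.3
row [-0.019 -0.01   0.346] [-0.002 -0.003 -0.239]
```

View pics/wrist1.png

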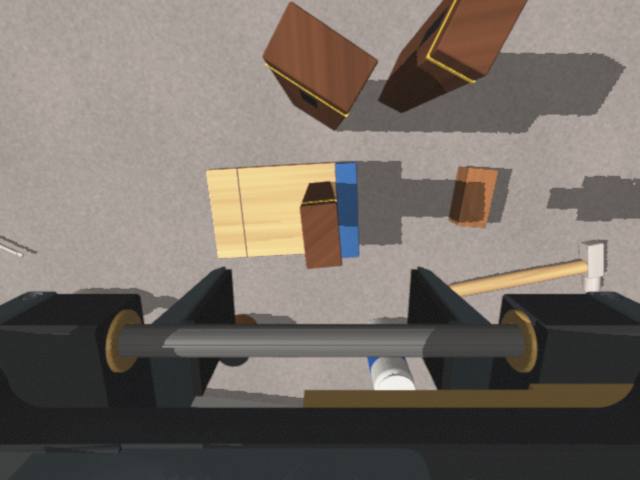

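View pics/scene1.png

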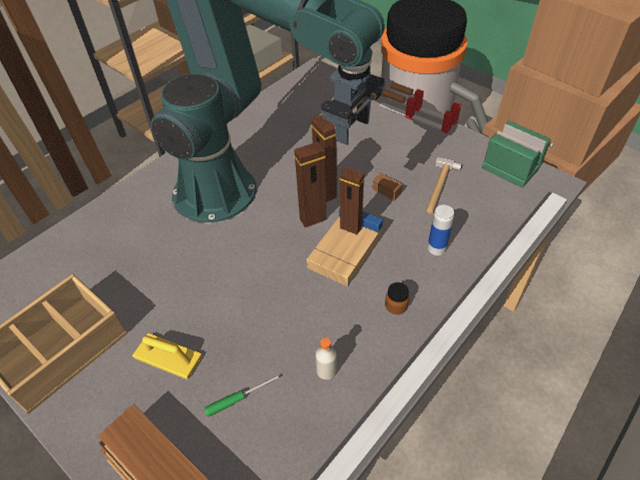

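The wrist view shows the leg's top face at about (302..342, 201..268), centred between the fingers, with the stop to its right at column 347. I'll refine the fit with it.

```bash
python3 - <<'E'
from h import *
c=imaging.get_calibration('wrist')
print(proj('scene',[484,137,419]))
for p in [(302,203),(336,201),(342,266),(306,268)]: print(np.round(ray('wrist',p,275,c),1))
x=np.mean([ray('wrist',p,275,c) for p in [(302,203),(336,201),(342,266),(306,268)]],0);print('ctr',x)
for p in [(207,170),(218,257)]: print('hook open corners',np.round(ray('wrist',p,45,c),1), )
for p in [(336,163),(339,258),(357,162),(359,256)]: print('stop top',np.round(ray('wrist',p,80,c),1))
print(np.round(place(H,[[-70,-97.5,45],[70,-97.5,45],[-70,97.5,80],[70,97.5,80],[-70,127.5,80],[70,127.5,80]]),1))
E
```

```text
[[352.44431753 131.04196249]]
[456.9 117.7 275. ]
[451.3 147.7 275. ]
[511.4 161.5 275. ]
[517.5 128.1 275. ]
ctr [484.27804532 138.76761825 275.        ]
hook open corners [460.3 -38.5  45. ]
hook open corners [596.2 -15.6  45. ]
stop top [424.9 152.1  80. ]
stop top [563.1 175.4  80. ]
stop top [419.9 181.2  80. ]
stop top [556.2 205.   80. ]
[[463.2 -43.7  45. ]
 [600.7 -17.2  45. ]
 [426.3 147.8  80. ]
 [563.8 174.3  80. ]
 [420.7 177.3  80. ]
 [558.1 203.7  80. ]]
```

```bash
sed -i 's/^H=.*/H=np.array([512,67.5,np.radians(10.4)])/; s/yaw=13.9/yaw=11.5/' h.py; python3 - <<'E'
from h import *
P,R=hp(-13.4,73.6,222,0); print(P);rel(P,R)
E
```

```text
[np.float64(485.5339332006594), np.float64(137.47190370550769), 222]
t 2.7 pos [484.  137.3 419.2] rpy [-1.799e+02 -1.000e-01 -1.729e+02] q [ 13.  -8. 111.  -0.  77. -84.] ft [ 0.4  0.  -0.3] open 91.3
row [-0.009  0.001  0.986] [-0.002 -0.003 -0.153]
```

```bash
python3 -m handwheel '[[[-0.01,0,0.1,0,0,-0.05],[-0.01,0,0.22,0,0,-0.1],[-0.01,0,0.36,0,0,-0.15],[-0.01,0,0.5,0,0,-0.15],[-0.01,0,0.64,0,0,-0.15],[-0.01,0,0.78,0,0,-0.15],[-0.01,0,0.9,0,0,-0.15],[-0.01,0,0.98,0,0,-0.15],[-0.01,0,0.98,0,0,-0.15],[-0.01,0,0.98,0,0,-0.15]]]' 1 5; python3 - <<'E'
from h import *
import cv2
P,R=hp(-13.4,73.6,222,0); rel(P,R)
for n in("wrist","scene"):
  im=imaging.camera(n)[:,:,::-1]
  if n=="scene": im=cv2.resize(im[90:290,260:440],None,fx=3,fy=3)
  cv2.imwrite(f'pics/{n}2.png',im)
E
```

```text
time_s: 3.95
ee_pos: [486.1, 137.5, 223.8]
tool_rot: [-179.9, -0.0, -168.6]
ft_force: [-0.2, 0.3, 0.0]
opening: 91.2
t 3.95 pos [486.1 137.5 223.8] rpy [-179.9   -0.  -168.6] q [ 13.   3. 121.  -0.  56. -88.] ft [-0.2  0.3  0. ] open 91.2
row [0.003 0.    0.009] [-0.002 -0.001 -0.002]
```

View pics/wrist2.png

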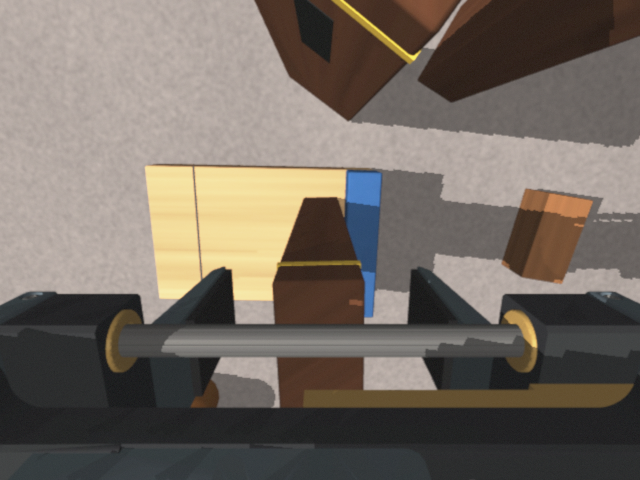

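View pics/scene2.png

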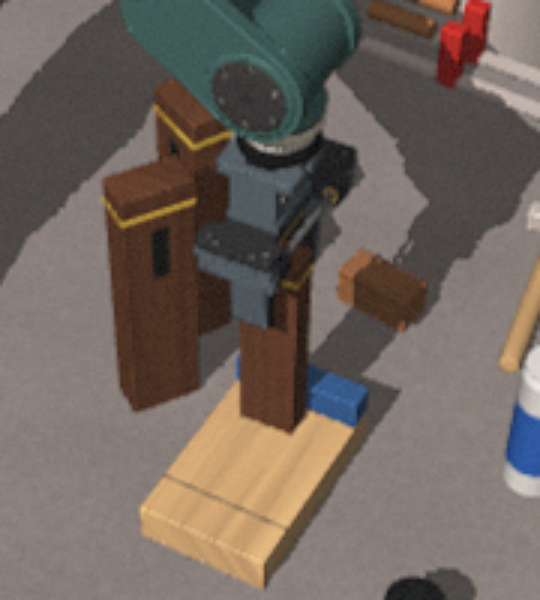

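The blank sits at columns 275–363, centred between the fingers, and nothing is touching. Next: narrow the opening to about 52 mm and start tipping about the front foot edge.

```bash
cat >> h.py <<'E'
YAW=np.radians(11.5)
PIV=np.array([485.5+17*np.sin(YAW),137.5-17*np.cos(YAW),45.])
def arc(th,psi=None,a=178,b=17,piv=PIV,da=0,db=0):
    """TCP pose at leg tilt th (deg), hand tilt psi (default th); a along leg, b perp from lower face"""
    t=np.radians(th); psi=th if psi is None else psi
    v=np.array([-np.sin(YAW),np.cos(YAW),0]); up=np.array([0,0,1.])
    ax=-np.sin(t)*v+np.cos(t)*up; n=np.cos(t)*v+np.sin(t)*up
    return piv+a*ax+b*n, hp(0,0,0,psi)[1]
def rows(poses):
    o,R,p=tool(); print('t',round(o['time_s'],2),'pos',np.round(p,1),'rpy',np.round(o['tool_rot'],1),'q',np.round(o['q']),'ft',np.round(o['ft_force'],1),'open',round(o['opening'],1))
    for P,Q in poses:
        print(np.round(P,0),np.round(R.inv().apply(P-p)/200,3).tolist(),np.round((R.inv()*Q).as_rotvec()/.5,3).tolist())
E
python3 - <<'E'
from h import *
rows([arc(t) for t in (2,4,6,8,10,12,14)])
E
```

```text
t 4.05 pos [486.3 137.5 224.1] rpy [-179.9    0.  -168.6] q [ 13.   3. 121.  -0.  56. -88.] ft [-0.4  0.2 -0.1] open 91.5
[487. 131. 223.] [0.004, -0.03, 0.003] [-0.072, 0.0, -0.002]
[488. 125. 224.] [0.004, -0.062, 0.002] [-0.141, 0.0, -0.002]
[489. 119. 224.] [0.004, -0.093, 0.001] [-0.211, 0.0, -0.002]
[490. 113. 224.] [0.004, -0.124, 0.002] [-0.281, 0.0, -0.002]
[492. 107. 223.] [0.004, -0.155, 0.004] [-0.351, 0.0, -0.002]
[493. 101. 223.] [0.004, -0.186, 0.007] [-0.421, 0.0, -0.002]
[494.  95. 222.] [0.004, -0.217, 0.011] [-0.491, 0.001, -0.002]
```

```bash
python3 -m handwheel '[[[0,0,0,0,0,0],[0,0,0,0,0,0],[0,0,0,0,0,0],[0,0,0,0,0,0],[0,-0.015,0,-0.035,0,0],[0,-0.03,0,-0.07,0,0],[0,-0.06,0,-0.14,0,0],[0,-0.09,0,-0.21,0,0],[0,-0.125,0,-0.28,0,0],[0,-0.125,0,-0.28,0,0]]]' 0.57 3; python3 - <<'E'
from h import *
import cv2
rows([arc(t) for t in (10,12,15,18,21,24,27,30)])
for n in("scene",):
  im=imaging.camera(n)[:,:,::-1]
  if n=="scene": im=cv2.resize(im[90:290,260:440],None,fx=3,fy=3)
  cv2.imwrite(f'pics/{n}3.png',im)
E
```

```text
time_s: 5.3
ee_pos: [491.4, 112.2, 224.0]
tool_rot: [172.0, 0.0, -168.7]
ft_force: [-1.6, -0.7, 0.6]
opening: 51.7
t 5.3 pos [491.4 112.2 224. ] rpy [ 172.     0.  -168.7] q [   6.    3.  121.   10.   56. -101.] ft [-1.6 -0.7  0.6] open 51.7
[492. 107. 223.] [0.004, -0.026, 0.0] [-0.07, 0.001, -0.006]
[493. 101. 223.] [0.004, -0.057, -0.001] [-0.14, 0.001, -0.006]
[495.  92. 221.] [0.003, -0.104, -0.001] [-0.245, 0.001, -0.005]
[497.  83. 220.] [0.003, -0.151, 0.001] [-0.349, 0.001, -0.005]
[498.  74. 217.] [0.003, -0.197, 0.006] [-0.454, 0.002, -0.005]
[500.  65. 215.] [0.003, -0.244, 0.014] [-0.559, 0.002, -0.005]
[502.  56. 211.] [0.003, -0.289, 0.023] [-0.664, 0.002, -0.005]
[504.  48. 208.] [0.003, -0.335, 0.036] [-0.768, 0.002, -0.005]
```

View pics/scene3.png

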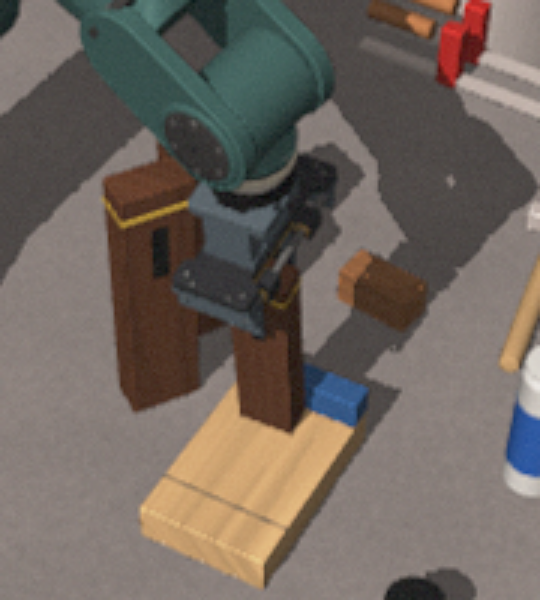

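```bash
python3 -m handwheel '[[[0,-0.013,0,-0.035,0,0],[0,-0.026,0,-0.07,0,0],[0,-0.042,0,-0.105,0,0],[0,-0.057,0,-0.14,0,0],[0,-0.073,0,-0.175,0,0],[0,-0.104,0,-0.245,0,0],[0,-0.135,0,-0.315,0,0],[0,-0.166,0.002,-0.385,0,0],[0,-0.197,0.006,-0.455,0,0],[0,-0.197,0.006,-0.455,0,0]]]' 0.57 3; python3 - <<'E'
from h import *
import cv2
rows([arc(t) for t in (24,28,32,36,40,44,46)])
for n in("scene",):
  im=imaging.camera(n)[:,:,::-1]
  if n=="scene": im=cv2.resize(im[90:290,260:440],None,fx=3,fy=3)
  cv2.imwrite(f'pics/{n}4.png',im)
E
```

```text
time_s: 6.6
ee_pos: [499.1, 73.8, 217.1]
tool_rot: [159.0, -0.0, -168.7]
ft_force: [0.2, -0.4, -0.1]
opening: 51.9
t 6.6 pos [499.1  73.8 217.1] rpy [ 159.    -0.  -168.7] q [  -5.    6.  121.   23.   61. -119.] ft [ 0.2 -0.4 -0.1] open 51.9
[500.  65. 215.] [0.003, -0.045, -0.003] [-0.104, 0.002, -0.007]
[503.  54. 210.] [0.003, -0.108, -0.004] [-0.244, 0.002, -0.007]
[505.  43. 205.] [0.003, -0.17, -0.0] [-0.384, 0.003, -0.007]
[507.  32. 199.] [0.002, -0.232, 0.008] [-0.523, 0.003, -0.007]
[509.  21. 192.] [0.002, -0.293, 0.021] [-0.663, 0.003, -0.007]
[511.  12. 185.] [0.002, -0.353, 0.037] [-0.802, 0.003, -0.007]
[512.   7. 181.] [0.002, -0.383, 0.047] [-0.872, 0.004, -0.007]
```

View pics/scene4.png

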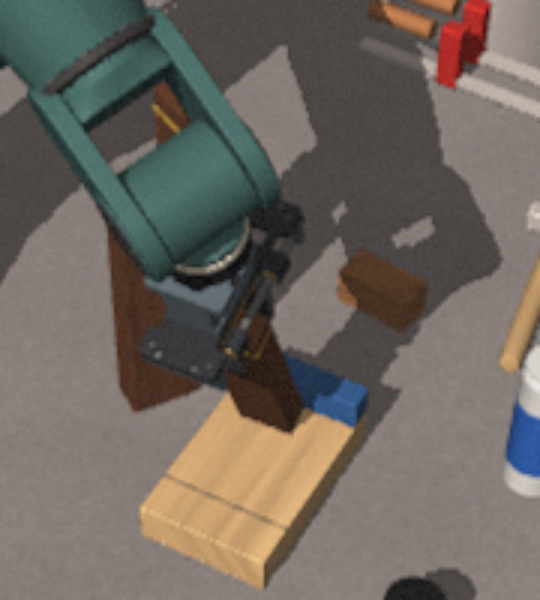

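```bash
python3 -m handwheel '[[[0,-0.02,-0.001,-0.05,0,0],[0,-0.045,-0.003,-0.104,0,0],[0,-0.076,-0.004,-0.174,0,0],[0,-0.108,-0.004,-0.244,0,0],[0,-0.139,-0.002,-0.314,0,0],[0,-0.17,0,-0.384,0,0],[0,-0.201,0.004,-0.454,0,0],[0,-0.232,0.008,-0.523,0,0],[0,-0.262,0.014,-0.593,0,0],[0,-0.293,0.021,-0.663,0,0]]]' 0.57 3; python3 - <<'E'
from h import *
import cv2
rows([arc(t) for t in (43,46,49,52,55,58,60)])
for n in("scene","top"):
  im=imaging.camera(n)[:,:,::-1]
  if n=="scene": im=cv2.resize(im[90:290,260:440],None,fx=3,fy=3)
  else: im=cv2.resize(im[190:350,180:380],None,fx=3,fy=3)
  cv2.imwrite(f'pics/{n}5.png',im)
E
```

```text
time_s: 7.9
ee_pos: [509.6, 21.5, 192.1]
tool_rot: [139.9, -0.0, -168.7]
ft_force: [0.5, -0.2, -0.3]
opening: 52.0
t 7.9 pos [509.6  21.5 192.1] rpy [ 139.9   -0.  -168.7] q [ -18.   16.  117.   36.   72. -139.] ft [ 0.5 -0.2 -0.3] open 52.0
[511.  14. 187.] [0.002, -0.046, -0.004] [-0.101, 0.004, -0.005]
[512.   7. 181.] [0.002, -0.093, -0.005] [-0.206, 0.004, -0.005]
[513.   0. 175.] [0.002, -0.14, -0.003] [-0.311, 0.005, -0.005]
[515.  -6. 168.] [0.002, -0.186, 0.001] [-0.415, 0.005, -0.005]
[516. -12. 161.] [0.002, -0.233, 0.008] [-0.52, 0.005, -0.005]
[517. -18. 154.] [0.002, -0.278, 0.016] [-0.625, 0.005, -0.005]
[518. -22. 149.] [0.002, -0.309, 0.024] [-0.695, 0.005, -0.005]
```

View pics/scene5.png

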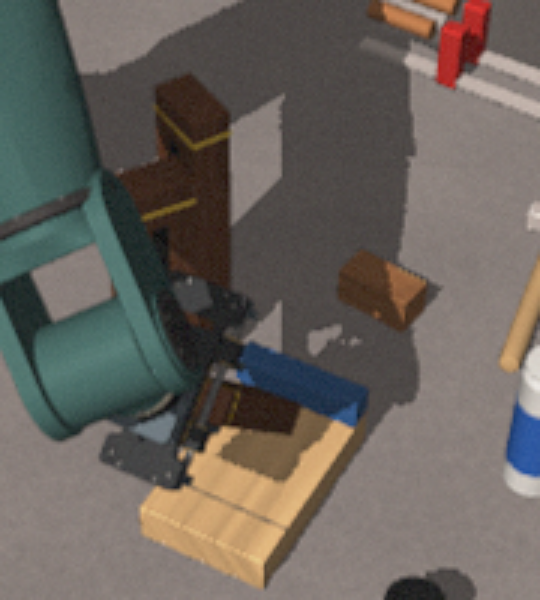

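View pics/top5.png

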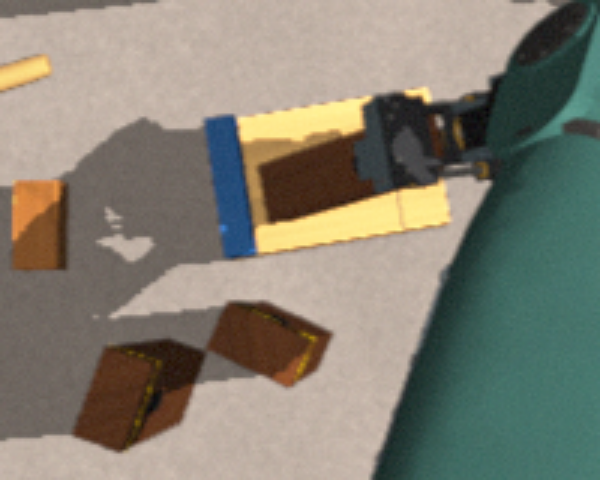

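```bash
python3 -m handwheel '[[[0,-0.023,-0.002,-0.05,0,0],[0,-0.046,-0.004,-0.101,0,0],[0,-0.07,-0.005,-0.154,0,0],[0,-0.093,-0.005,-0.206,0,0],[0,-0.14,-0.003,-0.311,0,0],[0,-0.186,0.001,-0.415,0,0],[0,-0.233,0.008,-0.52,0,0],[0,-0.278,0.016,-0.625,0,0],[0,-0.309,0.024,-0.695,0,0],[0,-0.309,0.024,-0.695,0,0]]]' 0.57 3; python3 - <<'E'
from h import *
import cv2
rows([arc(60),arc(61),arc(63)])
for n in("scene","top"):
  im=imaging.camera(n)[:,:,::-1]
  if n=="scene": im=cv2.resize(im[90:290,260:440],None,fx=3,fy=3)
  else: im=cv2.resize(im[190:350,180:380],None,fx=3,fy=3)
  cv2.imwrite(f'pics/{n}6.png',im)
E
```

```text
time_s: 9.25
ee_pos: [517.9, -22.4, 147.4]
tool_rot: [120.0, -0.1, -168.8]
ft_force: [0.6, -0.6, -0.1]
opening: 52.0
t 9.25 pos [517.9 -22.4 147.4] rpy [ 1.200e+02 -1.000e-01 -1.688e+02] q [ -26.   31.  112.   44.   85. -151.] ft [ 0.6 -0.6 -0.1] open 52.0
[518. -22. 149.] [-0.001, 0.007, -0.001] [0.001, 0.006, -0.009]
[518. -24. 146.] [-0.001, -0.009, -0.002] [-0.034, 0.006, -0.009]
[519. -27. 141.] [-0.001, -0.04, -0.004] [-0.103, 0.006, -0.009]
```

View pics/scene6.png

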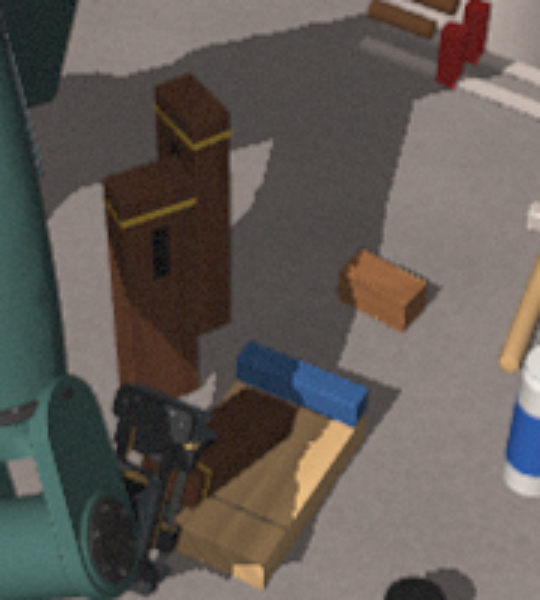

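View pics/top6.png

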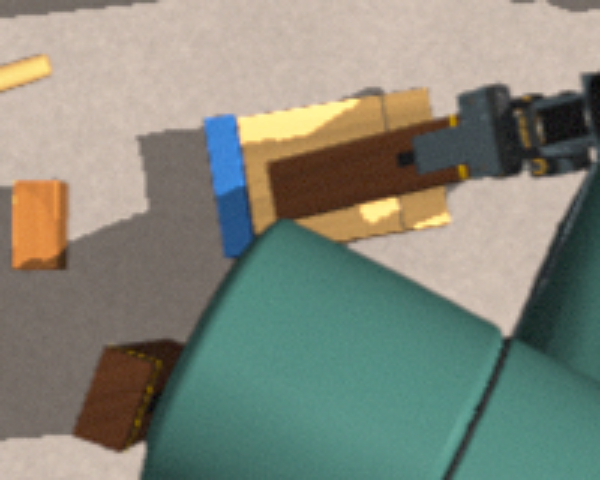

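```bash
python3 -m handwheel '[[[0,0.02,0,0,0,0],[0,0.035,0,0,0,0],[0,0.05,0,0,0,0],[0,0.05,0,0,0,0],[0,0.05,0,0,0,0],[0,0.045,0,0,0,0],[0,0.04,0,0,0,0],[0,0.035,0,0,0,0],[0,0.03,0,0,0,0],[0,0.025,0,0,0,0]]]' 0.79 3; python3 - <<'E'
from h import *
import cv2
rows([arc(60)])
for n in("scene","wrist"):
  im=imaging.camera(n)[:,:,::-1]
  if n=="scene": im=cv2.resize(im[90:290,260:440],None,fx=3,fy=3)
  cv2.imwrite(f'pics/{n}7.png',im)
E
```

```text
time_s: 10.6
ee_pos: [517.5, -19.6, 152.4]
tool_rot: [120.0, -0.1, -168.7]
ft_force: [0.2, -0.5, -0.9]
opening: 72.0
t 10.6 pos [517.5 -19.6 152.4] rpy [ 1.200e+02 -1.000e-01 -1.687e+02] q [ -26.   31.  112.   44.   85. -151.] ft [ 0.2 -0.5 -0.9] open 72.0
[518. -22. 149.] [0.0, -0.022, -0.001] [-0.001, 0.006, -0.007]
```

View pics/scene7.png

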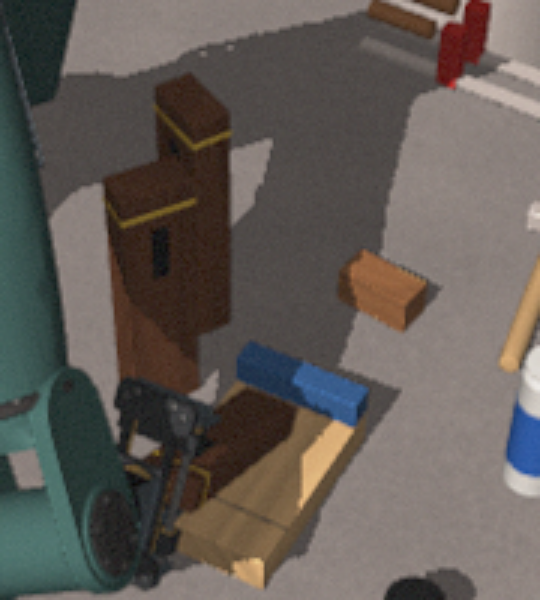

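View pics/wrist7.png

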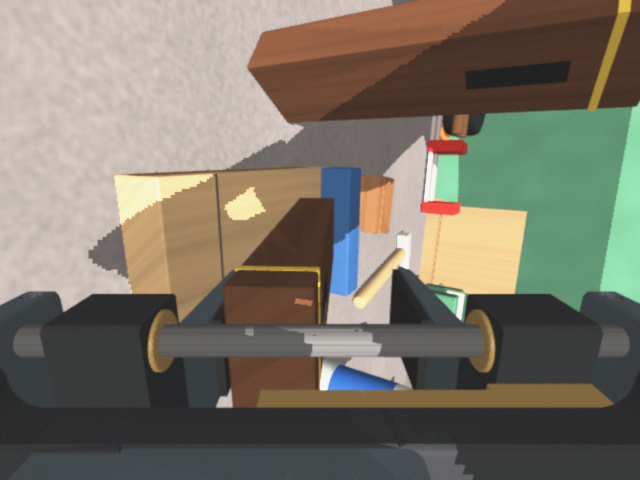

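```bash
python3 -m handwheel '[[[0,0.02,0,0,0,0],[0,0.035,0,0,0,0],[0,0.045,0,0,0,0],[0,0.045,0,0,0,0],[0,0.04,0,0,0,0],[0,0.035,0,0,0,0],[0,0.03,0,0,0,0],[0,0.02,0,0,0,0],[0,0.01,0,0,0,0],[0,0,0,0,0,0]]]' 1 3; cat >>h.py <<'E'
def lag(th,psi=60,o=91,s=52,piv=PIV,L=230):
    C,_=arc(th,a=L,b=0,piv=piv); v=np.array([-np.sin(YAW),np.cos(YAW),0]); up=np.array([0,0,1.]); p=np.radians(psi)
    f=np.sin(p)*v-np.cos(p)*up; n=np.cos(p)*v+np.sin(p)*up
    return C+s*f+o/2*n, hp(0,0,0,psi)[1]
E
python3 - <<'E'
from h import *
import cv2
rows([lag(t) for t in (63,66,70,74,78,82,86,90)])
for n in("wrist",):
  im=imaging.camera(n)[:,:,::-1]
  cv2.imwrite(f'pics/{n}8.png',im)
E
```

```text
time_s: 11.95
ee_pos: [517.5, -19.7, 152.3]
tool_rot: [120.0, -0.1, -168.7]
ft_force: [0.3, -0.1, -1.0]
opening: 91.4
t 11.95 pos [517.5 -19.7 152.3] rpy [ 1.200e+02 -1.000e-01 -1.687e+02] q [ -26.   31.  112.   44.   85. -151.] ft [ 0.3 -0.1 -1. ] open 91.4
[516. -14. 163.] [0.0, 0.061, 0.001] [-0.001, 0.006, -0.007]
[517. -19. 152.] [0.0, 0.001, 0.006] [-0.001, 0.006, -0.007]
[518. -25. 137.] [-0.0, -0.078, 0.017] [-0.001, 0.006, -0.007]
[519. -29. 122.] [-0.0, -0.157, 0.033] [-0.001, 0.006, -0.007]
[520. -33. 106.] [-0.0, -0.234, 0.056] [-0.001, 0.006, -0.007]
[521. -36.  90.] [-0.001, -0.309, 0.083] [-0.001, 0.006, -0.007]
[521. -38.  74.] [-0.001, -0.383, 0.116] [-0.001, 0.006, -0.007]
[521. -38.  58.] [-0.001, -0.453, 0.154] [-0.001, 0.006, -0.007]
```

View pics/wrist8.png

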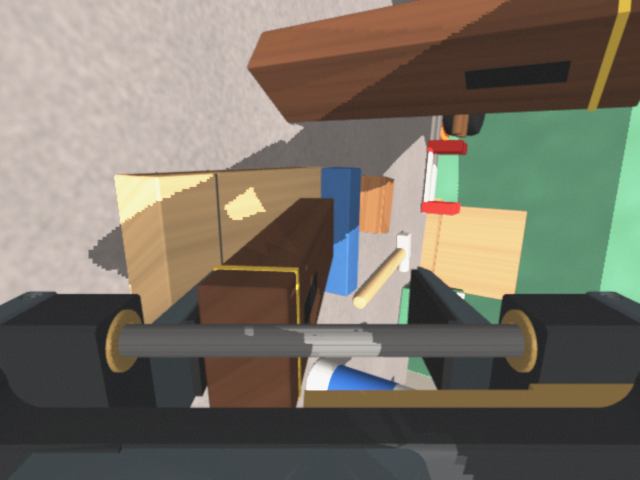

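```bash
python3 -m handwheel '[[[0,-0.03,0.009,0,0,0],[0,-0.06,0.014,0,0,0],[0,-0.09,0.02,0,0,0],[0,-0.12,0.026,0,0,0],[0,-0.15,0.032,0,0,0],[0,-0.18,0.04,0,0,0],[0,-0.21,0.049,0,0,0],[0,-0.234,0.056,0,0,0],[0,-0.234,0.056,0,0,0],[0,-0.234,0.056,0,0,0]]]' 1 3; python3 - <<'E'
from h import *
import cv2
rows([lag(t) for t in (78,80,82,84,86,88,90)])
for n in("wrist","scene","top"):
  im=imaging.camera(n)[:,:,::-1]
  if n=="scene": im=cv2.resize(im[150:310,260:440],None,fx=3,fy=3)
  if n=="top": im=cv2.resize(im[190:350,180:380],None,fx=3,fy=3)
  cv2.imwrite(f'pics/{n}9.png',im)
E
```

```text
time_s: 13.25
ee_pos: [520.1, -33.2, 106.1]
tool_rot: [120.0, -0.1, -168.7]
ft_force: [0.4, -0.1, -1.1]
opening: 91.1
t 13.25 pos [520.1 -33.2 106.1] rpy [ 1.200e+02 -1.000e-01 -1.687e+02] q [ -27.   36.  111.   43.   83. -154.] ft [ 0.4 -0.1 -1.1] open 91.1
[520. -33. 106.] [-0.001, 0.001, -0.0] [-0.001, 0.006, -0.007]
[521. -35.  98.] [-0.001, -0.037, 0.013] [-0.001, 0.006, -0.007]
[521. -36.  90.] [-0.001, -0.075, 0.027] [-0.001, 0.006, -0.007]
[521. -37.  82.] [-0.001, -0.112, 0.043] [-0.001, 0.006, -0.007]
[521. -38.  74.] [-0.001, -0.148, 0.06] [-0.001, 0.006, -0.007]
[521. -38.  66.] [-0.001, -0.184, 0.078] [-0.001, 0.006, -0.007]
[521. -38.  58.] [-0.001, -0.219, 0.097] [-0.001, 0.006, -0.007]
```

View pics/wrist9.png

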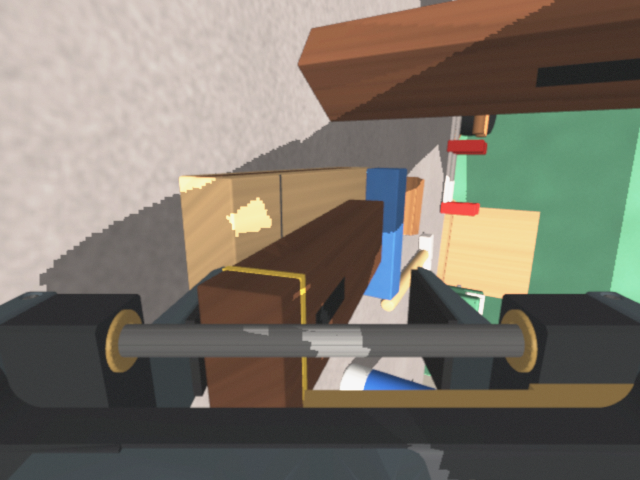

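View pics/scene9.png

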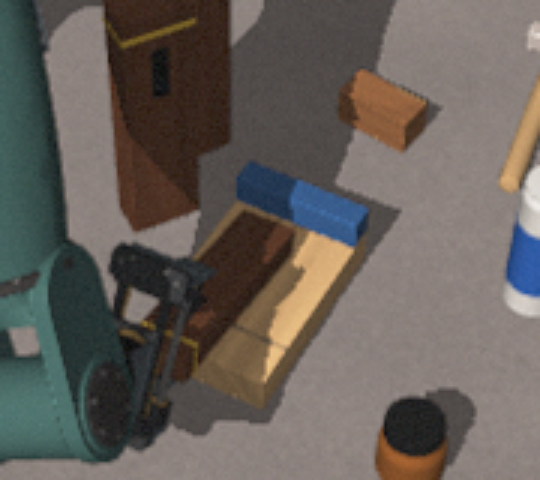

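View pics/top9.png

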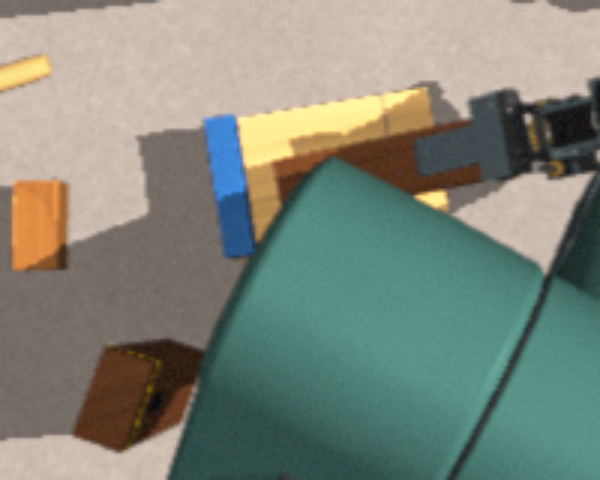

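```bash
python3 -m handwheel '[[[0,-0.018,0.006,0,0,0],[0,-0.037,0.013,0,0,0],[0,-0.056,0.02,0,0,0],[0,-0.075,0.027,0,0,0],[0,-0.094,0.035,0,0,0],[0,-0.112,0.043,0,0,0],[0,-0.13,0.052,0,0,0],[0,-0.148,0.06,0,0,0],[0,-0.166,0.069,0,0,0],[0,-0.184,0.078,0,0,0]]]' 1 3; python3 - <<'E'
from h import *
import cv2
rows([lag(t) for t in (88,90)])
for n in("wrist","scene"):
  im=imaging.camera(n)[:,:,::-1]
  if n=="scene": im=cv2.resize(im[150:310,260:440],None,fx=3,fy=3)
  cv2.imwrite(f'pics/{n}10.png',im)
E
```

```text
time_s: 14.65
ee_pos: [521.0, -38.0, 66.2]
tool_rot: [120.0, -0.1, -168.7]
ft_force: [-0.2, -0.4, -2.4]
opening: 91.1
t 14.65 pos [521.  -38.   66.2] rpy [ 1.200e+02 -1.000e-01 -1.687e+02] q [ -27.   40.  109.   43.   81. -156.] ft [-0.2 -0.4 -2.4] open 91.1
[521. -38.  66.] [-0.001, 0.001, -0.001] [-0.001, 0.006, -0.007]
[521. -38.  58.] [-0.001, -0.034, 0.019] [-0.001, 0.006, -0.007]
```

View pics/wrist10.png

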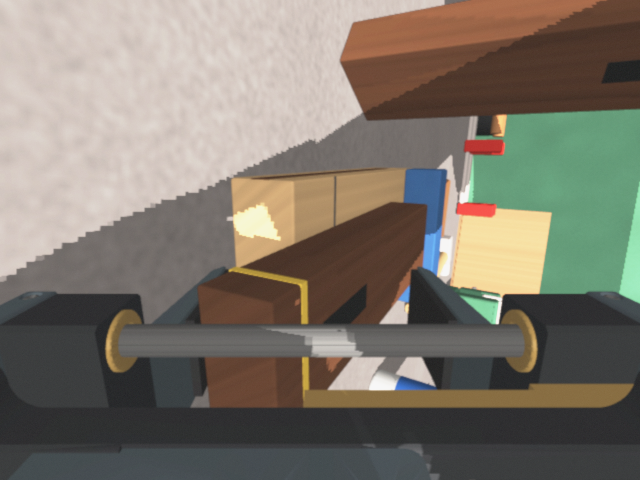

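View pics/scene10.png

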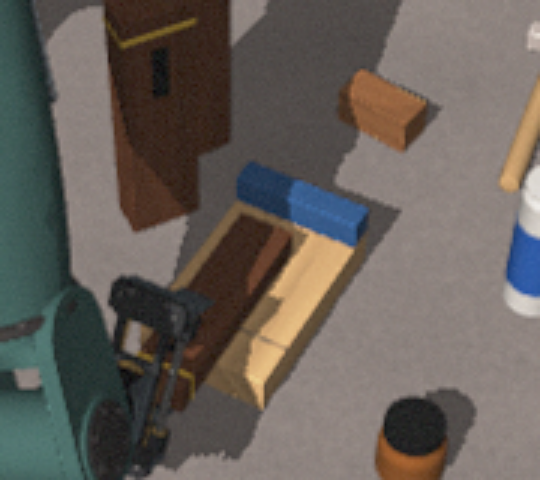

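```bash
python3 -m handwheel '[[[0,-0.005,0.002,0,0,0],[0,-0.01,0.005,0,0,0],[0,-0.015,0.008,0,0,0],[0,-0.02,0.011,0,0,0],[0,-0.025,0.014,0,0,0],[0,-0.03,0.017,0,0,0],[0,-0.035,0.02,0,0,0],[0,-0.04,0.023,0,0,0],[0,-0.043,0.025,0,0,0],[0,-0.043,0.025,0,0,0]]]' 1 3; python3 - <<'E'
from h import *
import cv2
rows([lag(90)])
P,R=lag(90)
v=np.array([-np.sin(YAW),np.cos(YAW),0])
rows([(P-v*d,R) for d in (20,60,110)])
for n in("wrist","scene"):
  im=imaging.camera(n)[:,:,::-1]
  if n=="scene": im=cv2.resize(im[150:310,260:440],None,fx=3,fy=3)
  cv2.imwrite(f'pics/{n}11.png',im)
E
```

```text
time_s: 16.0
ee_pos: [520.8, -37.9, 56.1]
tool_rot: [120.0, -0.1, -168.7]
ft_force: [0.5, -0.6, 0.0]
opening: 90.7
t 16.0 pos [520.8 -37.9  56.1] rpy [ 1.200e+02 -1.000e-01 -1.687e+02] q [ -27.   41.  109.   43.   81. -157.] ft [ 0.5 -0.6  0. ] open 90.7
[521. -38.  58.] [-0.002, 0.009, -0.007] [-0.001, 0.005, -0.008]
t 16.0 pos [520.8 -37.9  56.1] rpy [ 1.200e+02 -1.000e-01 -1.687e+02] q [ -27.   41.  109.   43.   81. -157.] ft [ 0.5 -0.6  0. ] open 90.7
[525. -58.  58.] [-0.002, -0.041, -0.094] [-0.001, 0.005, -0.008]
[533. -97.  58.] [-0.003, -0.141, -0.267] [-0.001, 0.005, -0.008]
[ 543. -146.   58.] [-0.004, -0.266, -0.483] [-0.001, 0.005, -0.008]
```

View pics/wrist11.png

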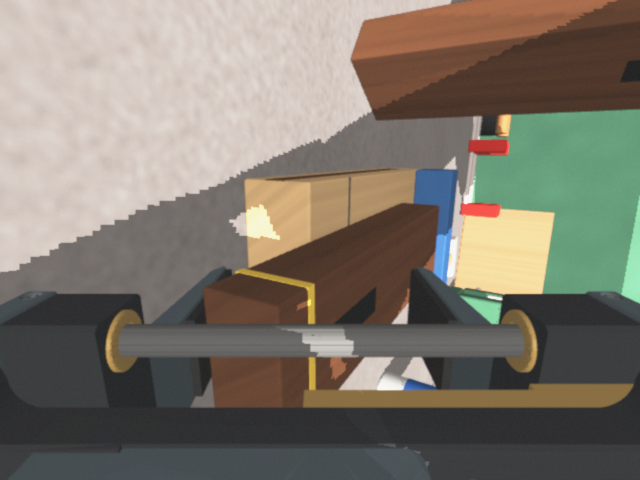

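View pics/scene11.png

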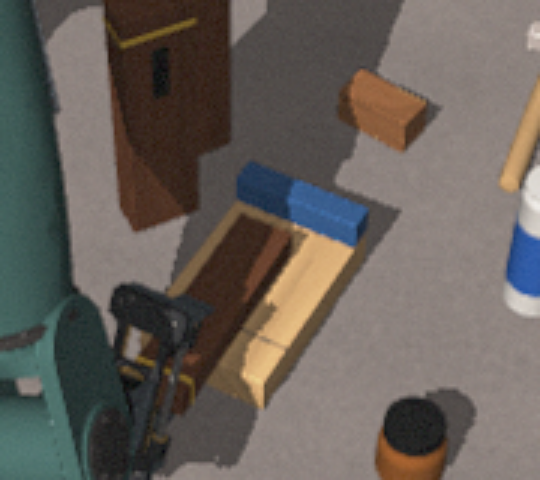

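```bash
python3 -m handwheel '[[[0,-0.02,-0.035,0,0,0],[0,-0.06,-0.104,0,0,0],[0,-0.1,-0.173,0,0,0],[0,-0.14,-0.242,0,0,0],[0,-0.18,-0.311,0,0,0],[0,-0.22,-0.38,0,0,0],[0,-0.25,-0.435,0,0,0],[0,-0.28,-0.49,0,0,0],[0,-0.31,-0.56,0,0,0],[0,-0.31,-0.56,0,0,0]]]' 1 3; python3 - <<'E'
from h import *
import cv2
rows([lag(90)])
for n in("wrist","scene","top"):
  im=imaging.camera(n)[:,:,::-1]
  if n=="scene": im=cv2.resize(im[150:310,260:440],None,fx=3,fy=3)
  if n=="top": im=cv2.resize(im[190:350,180:380],None,fx=3,fy=3)
  cv2.imwrite(f'pics/{n}12.png',im)
E
```

```text
time_s: 17.35
ee_pos: [546.3, -164.5, 58.7]
tool_rot: [120.1, -0.1, -168.8]
ft_force: [0.1, 0.3, 0.5]
opening: 91.1
t 17.35 pos [ 546.3 -164.5   58.7] rpy [ 1.201e+02 -1.000e-01 -1.688e+02] q [ -35.   45.   99.   36.   88. -156.] ft [0.1 0.3 0.5] open 91.1
[521. -38.  58.] [0.0, 0.322, 0.558] [-0.002, 0.007, -0.007]
```

View pics/wrist12.png

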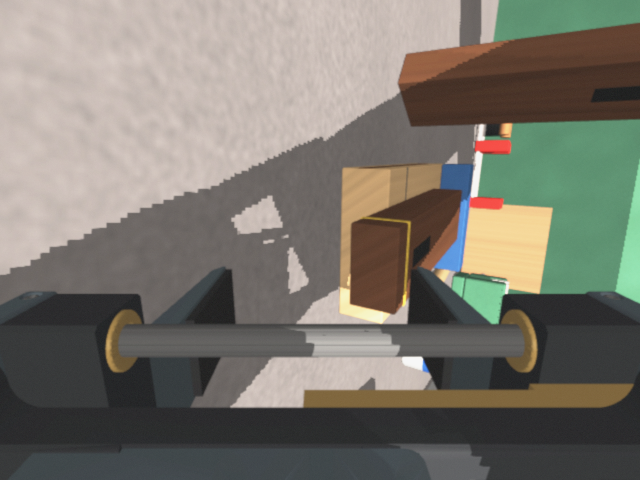

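View pics/scene12.png

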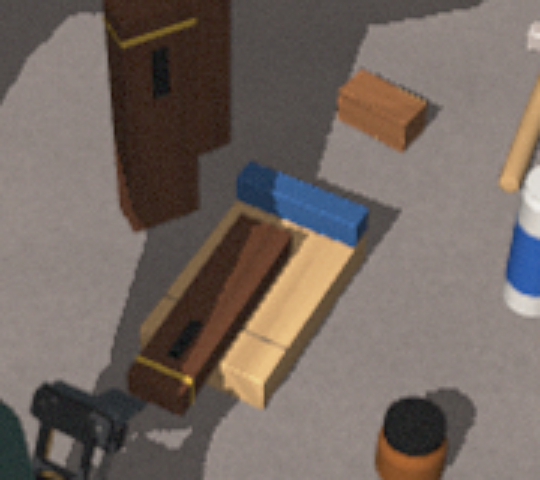

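View pics/top12.png

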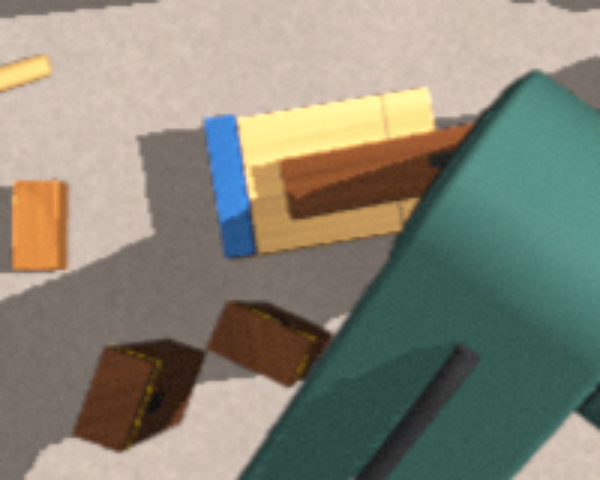

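The leg now lies flat. In the scene crop its top face has corners at about (247,216), (292,234), (190,377) and (137,360), and the foot is still short of the stop.

```bash
python3 - <<'E'
from h import *
T=lambda a,b:(a/3+179.67,b/3+189.67)
S=lambda a,b:(a/3+259.67,b/3+149.67)
def hk(P): c,s=np.cos(H[2]),np.sin(H[2]); d=P[:2]-H[:2]; return np.round([c*d[0]+s*d[1],-s*d[0]+c*d[1]],1)
for p in [(283,163),(292,217),(465,127),(400,195)]: print('T',np.round(ray('top',T(*p),79)),hk(ray('top',T(*p),79)))
for p in [(247,216),(292,234),(190,377),(137,360)]: print('S',np.round(ray('scene',S(*p),79)),hk(ray('scene',S(*p),79)))
for p in [(237,117),(257,252)]: print('stopT',hk(ray('top',T(*p),80)))
for p in [(369,213),(250,163)]: print('stop back S',hk(ray('scene',S(*p),80)))
c=imaging.get_calibration('wrist')
for p in [(365,216),(410,221)]: print('W top end',np.round(ray('wrist',p,79,c)),hk(ray('wrist',p,79,c)))
E
```

```text
T [516. 122.  79.] [13.8 53. ]
T [463. 112.  79.] [-40.2  52.6]
T [554. -57.  79.] [  19.3 -129.9]
T [486.   6.  79.] [-36.4 -55.6]
S [470. 114.  79.] [-33.1  53.5]
S [520. 124.  79.] [18.1 54.2]
S [557. -76.  79.] [  18.6 -149.8]
S [506. -93.  79.] [ -35.1 -157.1]
stopT [66.4 90.7]
stopT [-68.5  91.7]
stop back S [ 73.3 116.5]
stop back S [-66.  119.3]
W top end [ 500. -163.   79.] [ -53.5 -224.4]
W top end [501. -83.  79.] [ -38.4 -145.6]
```

```bash
python3 - <<'E'
from h import *
rows([hp(-10,-195,54,60,10.4),hp(-10,-140,54,60,10.4)])
E
```

```text
t 17.5 pos [ 545.7 -163.1   58.5] rpy [ 1.200e+02 -1.000e-01 -1.687e+02] q [ -35.   45.   99.   36.   88. -156.] ft [ 0.4 -0.2  0.2] open 91.4
[ 537. -126.   54.] [0.005, 0.075, 0.175] [-0.0, -0.028, 0.012]
[527. -72.  54.] [0.0, 0.213, 0.414] [-0.0, -0.028, 0.012]
```

Close while backed off, then advance to a pre-contact pose.

```bash
python3 -m handwheel '[[[0,0,0,0,0,0],[0,0,0,0,0,0],[0,0,0,0,0,0],[0,0,0,0,0,0],[0,0,0,0,-0.03,0.01],[0.005,0.01,0.04,0,-0.03,0.01],[0.005,0.03,0.08,0,-0.03,0.01],[0.005,0.05,0.12,0,-0.03,0.01],[0.005,0.07,0.15,0,-0.03,0.01],[0.005,0.075,0.165,0,-0.03,0.01]]]' 0 10; python3 - <<'E'
from h import *
import cv2
rows([hp(-10,y,54,60,10.4) for y in (-180,-165,-150,-140,-135)])
for n in("wrist","scene"):
  im=imaging.camera(n)[:,:,::-1]
  if n=="scene": im=cv2.resize(im[150:310,260:440],None,fx=3,fy=3)
  cv2.imwrite(f'pics/{n}13.png',im)
E
```

```text
time_s: 18.75
ee_pos: [537.6, -127.4, 55.1]
tool_rot: [120.0, 0.1, -169.6]
ft_force: [0.5, 0.3, 0.1]
opening: 0.4
t 18.75 pos [ 537.6 -127.4   55.1] rpy [ 1.200e+02  1.000e-01 -1.696e+02] q [ -34.   44.  103.   39.   85. -157.] ft [0.5 0.3 0.1] open 0.4
[ 535. -111.   54.] [-0.0, 0.036, 0.073] [-0.0, 0.001, 0.002]
[532. -97.  54.] [-0.0, 0.074, 0.138] [-0.0, 0.001, 0.002]
[529. -82.  54.] [-0.0, 0.111, 0.203] [-0.0, 0.001, 0.002]
[527. -72.  54.] [-0.0, 0.136, 0.246] [-0.0, 0.001, 0.002]
[527. -67.  54.] [-0.0, 0.149, 0.268] [-0.0, 0.001, 0.002]
```

View pics/wrist13.png

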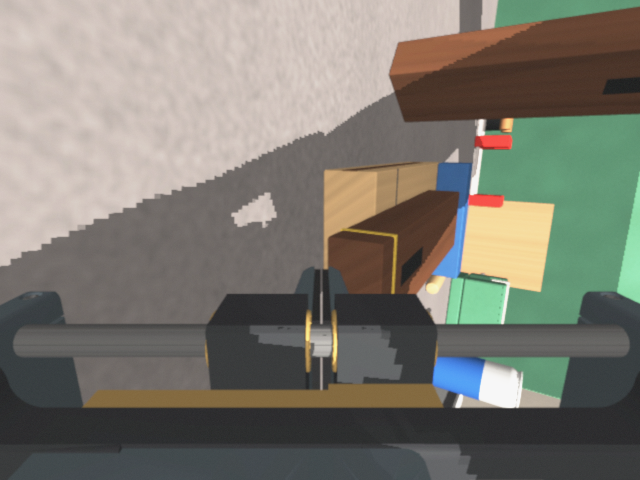

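View pics/scene13.png

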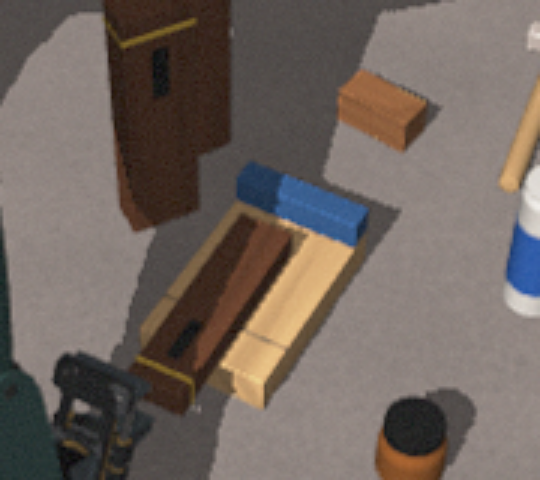

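```bash
python3 -m handwheel '[[[0,0.013,0.025,0,0,0],[0,0.025,0.05,0,0,0],[0,0.036,0.073,0,0,0],[0,0.048,0.095,0,0,0],[0,0.061,0.117,0,0,0],[0,0.074,0.138,0,0,0],[0,0.086,0.16,0,0,0],[0,0.098,0.182,0,0,0],[0,0.111,0.203,0,0,0],[0,0.111,0.203,0,0,0]]]' 0 10; python3 - <<'E'
from h import *
import cv2
rows([hp(-10,y,54,60,10.4) for y in (-145,-140,-135,-130)])
for n in("wrist","scene","top"):
  im=imaging.camera(n)[:,:,::-1]
  if n=="scene": im=cv2.resize(im[150:310,260:440],None,fx=3,fy=3)
  if n=="top": im=cv2.resize(im[190:350,180:380],None,fx=3,fy=3)
  cv2.imwrite(f'pics/{n}14.png',im)
E
```

```text
time_s: 20.1
ee_pos: [529.0, -81.7, 53.9]
tool_rot: [120.0, 0.0, -169.6]
ft_force: [0.3, -1.1, 0.1]
opening: 0.4
t 20.1 pos [529.  -81.7  53.9] rpy [ 120.     0.  -169.6] q [ -31.   42.  106.   41.   82. -157.] ft [ 0.3 -1.1  0.1] open 0.4
[528. -77.  54.] [-0.001, 0.012, 0.021] [0.0, 0.0, 0.002]
[527. -72.  54.] [-0.001, 0.025, 0.043] [0.0, 0.0, 0.002]
[527. -67.  54.] [-0.001, 0.037, 0.064] [0.0, 0.0, 0.002]
[526. -62.  54.] [-0.001, 0.05, 0.086] [0.0, 0.0, 0.002]
```

View pics/scene14.png

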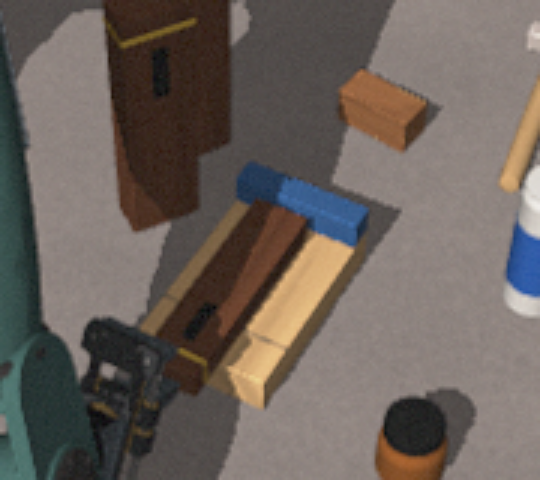

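View pics/top14.png

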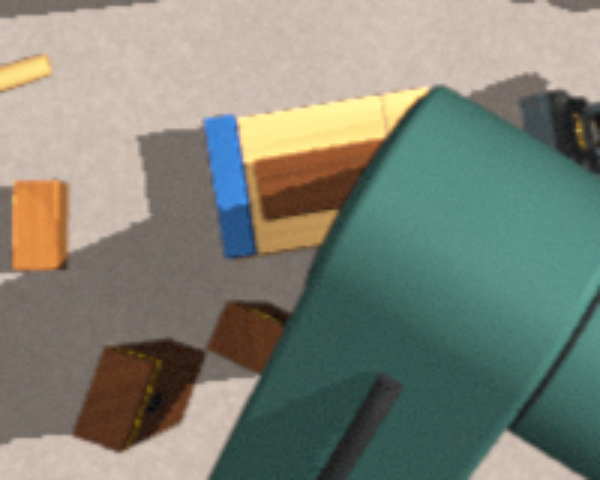

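Sliding straight; the foot is at top-crop column 255 with the stop face at about 244, so roughly 10 mm remains.

```bash
python3 -m handwheel '[[[0,0.006,0.01,0,0,0],[0,0.012,0.021,0,0,0],[0,0.018,0.031,0,0,0],[0,0.023,0.04,0,0,0],[0,0.026,0.045,0,0,0],[0,0.028,0.049,0,0,0],[0,0.03,0.053,0,0,0],[0,0.03,0.053,0,0,0],[0,0.03,0.053,0,0,0],[0,0.03,0.053,0,0,0]]]' 0 10; python3 - <<'E'
from h import *
import cv2
rows([hp(-10,y,54,60,10.4) for y in (-138,-136,-134,-132)])
for n in("scene","top"):
  im=imaging.camera(n)[:,:,::-1]
  if n=="scene": im=cv2.resize(im[150:310,260:440],None,fx=3,fy=3)
  if n=="top": im=cv2.resize(im[210:290,240:340],None,fx=6,fy=6,interpolation=cv2.INTER_CUBIC)
  cv2.imwrite(f'pics/{n}15.png',im)
E
```

```text
time_s: 21.5
ee_pos: [527.0, -70.1, 53.8]
tool_rot: [120.0, 0.1, -169.6]
ft_force: [1.4, -0.6, 1.5]
opening: 0.5
t 21.5 pos [527.  -70.1  53.8] rpy [ 1.200e+02  1.000e-01 -1.696e+02] q [ -30.   42.  107.   42.   82. -157.] ft [ 1.4 -0.6  1.5] open 0.5
[527. -70.  54.] [-0.0, 0.001, -0.0] [0.0, 0.001, 0.002]
[527. -68.  54.] [-0.0, 0.006, 0.008] [0.0, 0.001, 0.002]
[526. -66.  54.] [-0.0, 0.011, 0.017] [0.0, 0.001, 0.002]
[526. -64.  54.] [-0.0, 0.016, 0.026] [0.0, 0.001, 0.002]
```

View pics/scene15.png

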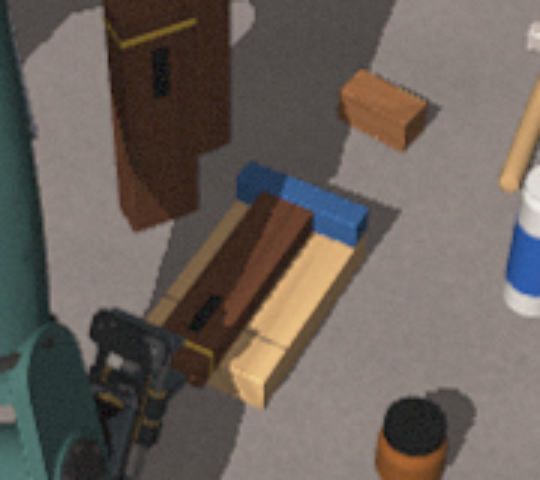

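View pics/top15.png

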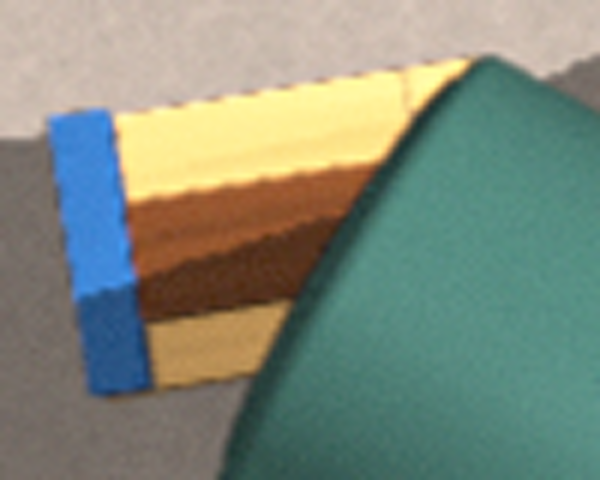

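Foot looks flush. I'll press gently a few mm more to confirm contact from the force reading.

```bash
python3 -m handwheel '[[[0,0.001,0.002,0,0,0],[0,0.002,0.004,0,0,0],[0,0.003,0.005,0,0,0],[0,0.004,0.006,0,0,0],[0,0.004,0.007,0,0,0],[0,0.005,0.008,0,0,0],[0,0.005,0.009,0,0,0],[0,0.005,0.009,0,0,0],[0,0.005,0.009,0,0,0],[0,0.005,0.009,0,0,0]]]' 0 10
```

```text
time_s: 22.85
ee_pos: [526.9, -69.0, 53.8]
tool_rot: [120.1, 0.1, -169.6]
ft_force: [-0.7, -12.0, 2.8]
opening: 0.3
```

The push force rose to 12 N with no further travel, so the foot is against the stop. Retreating.

```bash
python3 -m handwheel '[[[0,-0.01,-0.017,0,0,0],[0,-0.04,-0.069,0,0,0],[0,-0.08,-0.139,0,0,0],[0,-0.12,-0.208,0,0,0],[0,-0.16,-0.277,0,0,0],[0,-0.2,-0.346,0,0,0],[0,-0.24,-0.416,0,0,0],[0,-0.28,-0.485,0,0,0],[0,-0.32,-0.554,0,0,0],[0,-0.32,-0.554,0,0,0]]]' 0 10; python3 - <<'E'
from h import *
import cv2
for n in("scene","top"):
  im=imaging.camera(n)[:,:,::-1]
  if n=="scene": im=cv2.resize(im[180:290,290:400],None,fx=5,fy=5,interpolation=cv2.INTER_CUBIC)
  if n=="top": im=cv2.resize(im[210:290,240:340],None,fx=6,fy=6,interpolation=cv2.INTER_CUBIC)
  cv2.imwrite(f'pics/{n}16.png',im)
E
```

```text
time_s: 24.1
ee_pos: [550.4, -195.9, 53.9]
tool_rot: [120.1, 0.1, -169.6]
ft_force: [-0.1, 0.1, 0.6]
opening: 0.5
```

View pics/scene16.png

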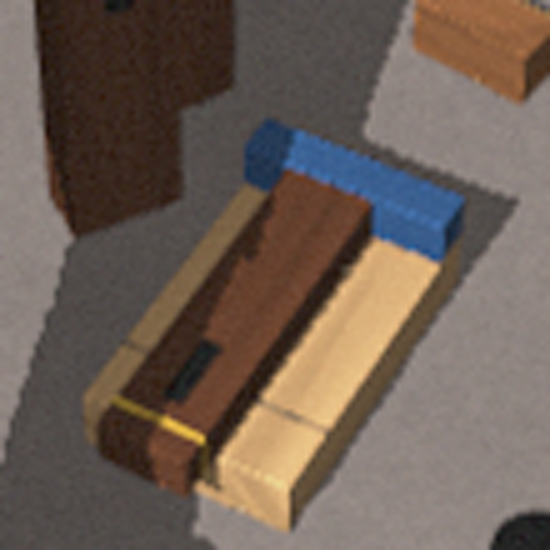

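View pics/top16.png

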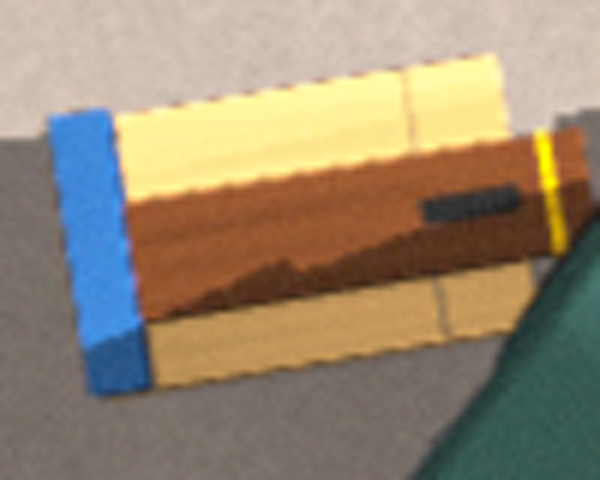

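```bash
python3 -c "
from station import robot
print(robot.get_obs()['ft_force']); robot.close_job()"
```

```text
[-0.13610527 -0.19888667  0.45765907]
the job is handed in; nothing more can be done
```

The leg blank now lies flat on its broad side on the bench hook, with its foot end against the blue stop. I handed the job in at about 24 s; the hand-in gives no verdict.

**How it went:** I put the open fingers loosely on either side of the blank and tipped it about its front foot edge. After it passed balance, its top end rested on the lower finger all the way down, with the hand tilted 60°. The wrist force fell from -2.4 N to 0 as it settled. I then backed out, closed the fingers, pushed the free end about 40 mm and withdrew.

**Last checks:**
- **Contact with the stop:** the push force rose to 12 N over the last 1 mm, and the final pictures show no visible gap.
- **Squareness:** the blank's edge and the hook's edge have the same slope in the top view, about 9.0° each.
- **Position:** its axis is about 10 mm off the stop's middle, within the 60 mm allowed.
- **Hand clear:** it is about 127 mm back, with wrist force near zero.
- **Other things:** those in the last views had not moved, and nothing was touched on the way. I did not measure each one.

**Disagreement:** the stop face measured up to 7 mm nearer the open end in the top view than in my fitted hook pose. I therefore judged the final push by force and picture, not by coordinates.

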